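Mount the cup pedestal on its earthquake-safe stand

TASK

Set up the cup display: fit the hollow square wooden pedestal over the square steel shaft of its stand, lowering it gently without letting it fall until it sits fully home on the base plate. Then stand the small stoneware cup upright on the middle of the pedestal's top, setting it down gently. Leave everything else where it is, and do not knock over the pedestal or the cup.

Things in the scene. Friction and masses are not known exactly. Their poses are not given: they have to be found in the camera images.
- square_pedestal: Loose square cypress pedestal, 54 x 54 mm and 110 mm tall, upright, about 0.2 kg. A square bore 33 x 33 mm, parallel to its faces and 96 mm deep, is open at the underside; the top is closed (14 mm thick). Origin: centre of the underside; z up, x and y square to its side faces. Fits in any quarter turn. Grip it near its top.
- pedestal_top (a point): Centre of the square pedestal's flat top, 110 mm above its origin; same axes.
- square_stand: Fixed stand: dark steel base plate 90 x 90 mm, 8 mm thick, with an upright square steel shaft 28 x 28 mm in its middle, its sides parallel to the plate's. The shaft rises to 92 mm above the table, its top 16 mm tapering to 12 mm square. Origin: centre of the underside of the plate; z up, x and y square to the shaft's sides.
- stand_seat (a point): Centre of the upper face of the square stand's base plate (on the shaft's axis, 8 mm above the table), where the pedestal's underside rests when fully home; stand's axes.
- shaft_top (a point): Top centre of the square shaft, 92 mm above the table.
- cup: Loose small stoneware cup without handle, rim diameter 58 mm, slightly narrower at the foot, 65 mm tall, 4 mm wall, about 0.14 kg, standing upright. Origin: centre of the underside; z up.
- round_pedestal: Bystander: loose round cypress pedestal, 64 mm diameter, 110 mm tall. Origin: centre of underside.
- round_stand: Bystander: fixed stand with a round plate 92 mm across and a thick round shaft of 44 mm diameter, 92 mm tall; it does not fit the square pedestal. Origin: centre of underside.
- rib: Bystander: grey silicone potter's rib lying flat, about 98 x 56 x 7 mm. Origin: underside, near its middle.
- spoon: Bystander: stainless spoon lying flat, 130 mm long. Origin: underside, near its middle, x along it.
- bowl: Bystander: stoneware bowl, 120 mm across, 50 mm tall. Origin: centre of underside.
- caddy: Bystander: copper tea caddy, 72 mm diameter, 100 mm tall. Origin: centre of underside.
- brush: Bystander: wooden brush lying flat, 190 mm long, at the far side of the table. Origin: underside, near its middle.
Mind the look-alikes: they are no part of the job. What is shaped like the square_pedestal but turquoise or yellow is not meant.

How it is judged:
On the way, in this order (a step that is already met when the one before it is completed fails the run):
1. the square pedestal sits fully home over the square shaft (z of square_pedestal in the frame of stand_seat below 0.004 m and horizontal distance between square_pedestal and stand_seat below 0.006 m and angle between square_pedestal's own z axis and vertical below 0.05 rad), for 0.2 s.
2. the cup stands upright on the middle of the pedestal's top (all of step 1 and z of cup in the frame of pedestal_top between -0.004 and 0.004 m and horizontal distance between cup and pedestal_top below 0.012 m and angle between cup's own z axis and vertical below 0.08 rad), for 0.2 s.
At the end, for the whole second after the job is handed in: The square pedestal is over the square shaft with its underside within 4 mm of the base plate, centred within 6 mm and upright within 0.05 rad; the cup stands on the pedestal's top, its foot within 4 mm of that surface, centred within 12 mm and upright within 0.08 rad; both are at rest (all of step 2 and linear speed of each of square_pedestal, cup below 0.02 m/s); the robot touches nothing.
It fails at once if the pedestal is let fall onto its stand (faster than 0.5 m/s over the shaft) (horizontal distance between square_pedestal and stand_seat below 0.03 m and z of square_pedestal in the frame of stand_seat below 0.1 m and linear speed of square_pedestal above 0.5 m/s).
It fails at once if the cup is dropped onto the pedestal (faster than 0.5 m/s just above it) (horizontal distance between cup and pedestal_top below 0.04 m and z of cup in the frame of pedestal_top below 0.04 m and linear speed of cup above 0.5 m/s).
It fails at once if the pedestal or the cup is knocked over (tilted more than 0.8 rad) (angle between any of square_pedestal, cup's own z axis and vertical above 0.8 rad).
It fails at once if a bystander is moved more than 20 mm (distance of any of round_pedestal, rib, spoon, bowl, caddy, brush from where it was at the start of the episode above 0.02 m).
It also fails if it takes over 72 s, if anything falls off the work surface, if the arm or the gripper's body presses on something with over 40 N, if the wrist force passes 120 N, or if a joint passes its speed limit or range.

ROBOT

A 6-joint arm with a two-finger parallel gripper is mounted at the origin on the work surface. World frame = base frame: x ahead of the robot, y to its left, z up, the work surface at z = 0. Lengths are in m, angles in rad, forces in N, time in s.
With the tool pointing down it reaches from about 0.35 to 0.725 m from the base axis. Payload 4.3 kg.
Tool frame: the origin (TCP) lies midway between the tips of the shut fingers; the grasp point (between the pads) lies manip.grip_point_offset behind it (manip.grip_point_offset is the distance from the TCP to the grasp point, in m); x points along the fingers, y is the direction in which the jaws open and shut, and the axes are right-handed (so a half turn about x gives the same grasp; the last joint's range is limited). The gripper opens to 85 mm and grips with 20 to 120 N. Pads are 22 mm wide; open, the fingers measure 114 mm over their backs; the gripper's body (76 mm by 85 mm) begins 54 mm behind the grasp point. The pads swing forward as they close: fully open they stand 13 mm farther back than shut.
Start: joints at [-1.282, 0.377, 0.081, 1.274, 0, 1.46], TCP at [0.223, -0.53, 0.231] pointing down, gripper open.
Joint ranges: [-2.72, 2.72], [-0.84, 1.66], [-1.02, 1.22], [-1.77, 2.12], [-1.37, 1.28], [-3.14, 3.14]. Speed limits (rad/s): [2.57, 2.57, 3.14, 3.14, 3.14, 3.14].

INTERFACE

Orientations are given as a unit quaternion [w, x, y, z].
In Python, from workcell import manip gives the robot as it stands.
- The arm moves only by the tool drive_tool, never from a script. Its arguments are lists of equal length, an entry for each row: "travel": the shift along the tool's x, y, z in mm, a list of three; "turn": the turn about the tool's x in rad; "claw": the finger opening in mm, from 0 to 85.4. In form: {"travel": [[tx, ty, tz], ...], "turn": [turn, ...], "claw": [claw, ...]}. A call has 1 to 10 rows; each row shifts and turns the commanded pose from where the row before left it, along the tool's axes as they then stand; what a row does not reach is not made up. A row lasts 1/12 s, in which the tool goes at most 41.7 mm and 7.16 degrees, less where a joint would pass 70% of its speed; a pose out of reach is approached as far as the arm can. A call with a gripper value outside its range is refused whole. The fingers move at their own pace and stop on an object; "force" is the grip in N (left out, the last holds). Time passes only in rows, so rows that do not move let the fingers close. It gives the time, the measured TCP pose, the force and the opening at its end, in the units of the state.
- manip.get_state(): the state, without advancing time (a new reading comes with each control period).
- manip.grab_frame(name): name is "side" or "top"; returns a dict with "pixels" (384x512x3 uint8, red, green, blue), "mtx" (3x3 intrinsics, pixels), "rvec" (rotation vector, rad) and "tvec" (3), from world to camera coordinates, as OpenCV has them. Camera axes: x right, y down, z forward; pixel columns grow to the right and rows downward; lengths in m; the calibration is good to about 2 mm. A picture is of the moment at which its call begins. There is no depth.
- manip.sign_off(): hands the job in, once; it reports no verdict.
Trained networks look in the newest picture that a camera, given by its name, has taken for a name from the list of things; names that differ only in an ending like _2 or _b are one class to them, and where a whole thing is asked for, a point or a joint stands for the part that bears it (a point fixed in the world has none). Each returns a list of dicts, best first, with "confidence" (0 to 1); they miss things now and then, are a little off and sometimes report something else, mostly with a low value. They report only what shows in the picture. A call takes as long as a camera call. They do not tell look-alikes from the thing itself.
- manip.search_frame(name, camera): "position" ([x, y, z] in m, in world coordinates, good to about 4 mm: the middle of the surface that is visible of it).
The state is a dict: "clock": time; "joint_positions": joint angles; "joint_velocities": joint speeds; "joint_efforts": joint torques, N m; "tool_pos": TCP position; "orientation": TCP orientation; "force": force on the tool from outside, world axes, zero at the start; "moment": the same for the moment, N m; "opening": finger opening in m.
Only numpy, scipy, OpenCV 4.12 (cv2) and the standard library are available. Lean on these libraries where they do the work, as an engineer would, in place of code of your own. Each camera call takes 0.05 s, during which the arm holds its last target. There are 200 camera calls.

## Working session

There is one attempt and no reset: what is moved stays moved. The work goes in short steps, Python scripts to look and compute and a tool call to move; the robot and the scene stay as the last step left them, time stands still between calls to the robot, and variables do not carry over. Pictures are saved under pics/ and viewed, about 8 in all and at most 12, crops included, and the job is handed in when it is done.

Besides the shell and the picture viewer there is one more tool, called after ">>>" as a command line: name --pt "numbers of a row" for each row, then --argument value for the rest. drive_tool: Moves the arm, as the interface text tells. Its arguments: {"type":"object","properties":{"travel":{"type":"array","items":{"type":"array","items":{"type":"number"}}},"turn":{"type":"array","items":{"type":"number"}},"claw":{"type":"array","items":{"type":"number"}},"force":{"type":"number"}},"required":["travel","turn","claw"]}

```bash
mkdir -p pics; ls
cat > h.py <<'E'
from workcell import manip
import cv2, numpy as np
def grab(cam,fn=None):
    f=manip.grab_frame(cam)
    if fn: cv2.imwrite('pics/'+fn,f['pixels'][:,:,::-1])
    return f
def proj(f,P):
    return cv2.projectPoints(np.float64(P).reshape(-1,3),np.float64(f['rvec']),np.float64(f['tvec']),np.float64(f['mtx']),None)[0].reshape(-1,2)
def unproj(f,uv,z):
    K=np.float64(f['mtx']);R=cv2.Rodrigues(np.float64(f['rvec']))[0];t=np.float64(f['tvec']).ravel()
    uv=np.float64(uv).reshape(-1,2)
    d=np.c_[uv,np.ones(len(uv))]@np.linalg.inv(K).T@R
    c=-R.T@t
    return c+d*((z-c[2])/d[:,2])[:,None]
E
python3 - <<'E'
from h import *
s=manip.get_state(); print(s, manip.grip_point_offset)
for c in('top','side'):
    f=grab(c,c+'0.png')
    R=cv2.Rodrigues(np.float64(f['rvec']))[0]; print(c,-R.T@np.float64(f['tvec']).ravel(), R[2])
    for n in['square_pedestal','square_stand','cup','round_pedestal','round_stand','rib','spoon','bowl','caddy','brush']:
        for r in manip.search_frame(n,c): print(n,np.round(r['position'],3),round(r['confidence'],2),proj(f,r['position']).round())
a=cv2.imread('pics/top0.png');cv2.imwrite('pics/t.png',cv2.resize(a,(800,600)))
a=cv2.imread('pics/side0.png');cv2.imwrite('pics/s.png',cv2.resize(a,(800,600)))
E
```

```text
pics
{'clock': 0.0, 'joint_positions': array([-1.28233593e+00,  3.78073520e-01,  7.96111312e-02,  1.27438398e+00,
        4.52351808e-06,  1.46050696e+00]), 'joint_velocities': array([-0.00157967, -0.00061754, -0.00025211,  0.00104711,  0.00135041,
       -0.00182554]), 'joint_efforts': array([-3.12722805e-04, -4.63601804e+01,  2.69877344e+01,  2.08812713e-02,
       -1.96137244e-04,  6.15182017e-06]), 'tool_pos': array([ 0.22307775, -0.52925076,  0.23034918]), 'orientation': array([-0.13932505, -0.69303615, -0.14076918,  0.69316193]), 'force': array([ 0.98323867, -0.1689184 , -0.04801337]), 'moment': array([-0.03239711, -0.03325055,  0.00365245]), 'opening': 0.08546576332968354} 0.0187
top [0.33092011 0.01141234 1.65107855] [ 0.13703779 -0.00799408 -0.99053356]
square_pedestal [0.402 0.278 0.113] 0.81 [[168. 239.]]
square_pedestal [0.388 0.391 0.11 ] 0.78 [[131. 244.]]
square_pedestal [0.301 0.319 0.108] 0.77 [[154. 273.]]
square_stand [ 0.607 -0.098  0.008] 0.86 [[286. 177.]]
cup [ 0.475 -0.008  0.025] 0.62 [[260. 216.]]
round_pedestal [ 0.477 -0.005  0.027] 0.63 [[259. 216.]]
roun
[... 725 characters left out ...]
03] 0.89 [[301. 319.]]
square_pedestal [0.309 0.353 0.103] 0.67 [[334. 299.]]
square_pedestal [0.672 0.372 0.023] 0.62 [[202. 306.]]
square_stand [ 0.611 -0.093  0.011] 0.6 [[243. 190.]]
cup [0.47  0.005 0.039] 0.7 [[280. 209.]]
round_pedestal [ 0.457 -0.304  0.081] 0.95 [[290. 140.]]
round_stand [0.591 0.194 0.013] 0.59 [[238. 257.]]
rib [0.427 0.186 0.006] 0.81 [[290. 261.]]
rib [ 0.424 -0.181  0.013] 0.39 [[296. 176.]]
rib [0.595 0.195 0.01 ] 0.27 [[237. 258.]]
spoon [ 0.424 -0.178  0.013] 0.45 [[295. 177.]]
bowl [0.675 0.372 0.023] 0.86 [[201. 305.]]
bowl [ 0.471 -0.     0.046] 0.49 [[281. 207.]]
brush [0.751 0.055 0.02 ] 0.75 [[197. 217.]]
brush [ 0.612 -0.092  0.008] 0.71 [[243. 191.]]
```

View pics/t.png

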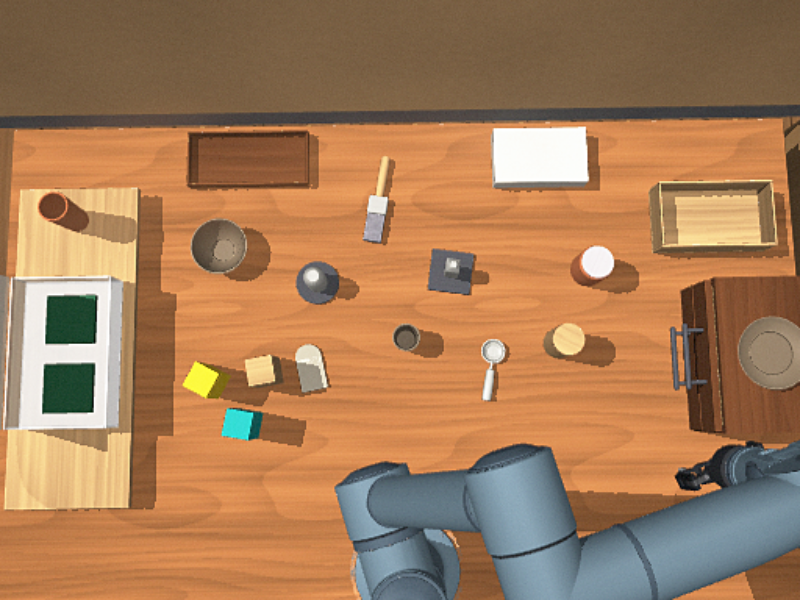

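View pics/s.png

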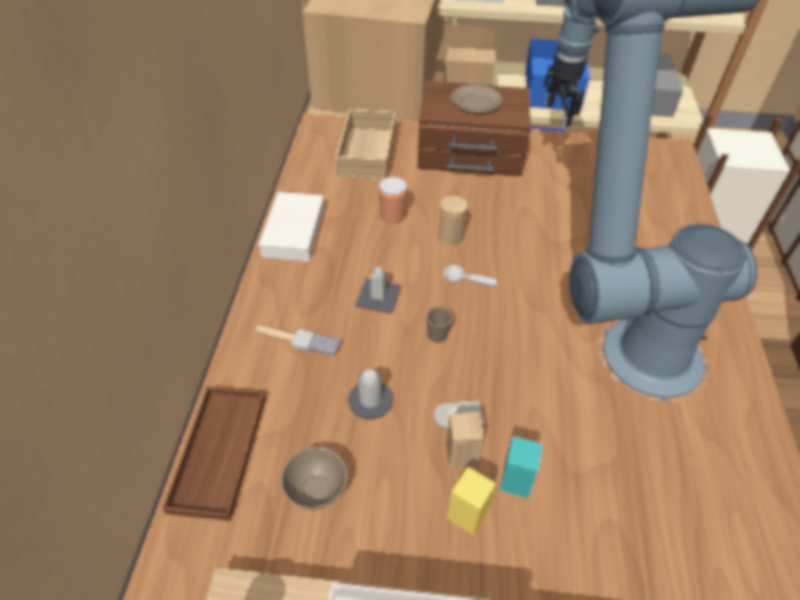

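Top view (800x600 px): candidates for the square pedestal are plain wood (262,371), yellow (204,380), turquoise (242,424), and the round wooden one (568,340). I choose the plain wooden square one. The square stand is at (451,271), not the round one at (318,282), and the cup is at (406,337). Next is a close crop to check the choice and to get the yaw of both.

Run:
```python
from h import *
f=grab('top');a=np.ascontiguousarray(f['pixels'][:,:,::-1])
g=grab('side');b=np.ascontiguousarray(g['pixels'][:,:,::-1])
c=lambda im,u,v,r=24:cv2.resize(im[v-r:v+r,u-r:u+r],(390,295 if 0 else 390),interpolation=cv2.INTER_CUBIC)[:295 if 0 else 390]
top=np.hstack([c(a,168,239),c(a,288,174)]); 
cv2.imwrite('pics/c1.png',top)
hsv=cv2.cvtColor(a,cv2.COLOR_BGR2HSV)
print(hsv[239,168],hsv[230,180],hsv[245,150],hsv[239,180],hsv[175,280],hsv[165,285])
```

```text
[ 20 106 245] [ 14 159 136] [ 12 151 135] [ 14 124  99] [143  10 107] [123  23 101]
```

View pics/c1.png

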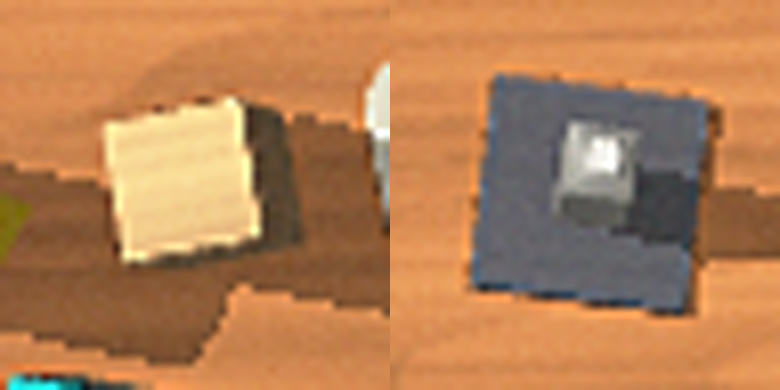

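The crop shows the plain wooden square pedestal, top corners at crop (107,125), (238,98), (260,238), (125,263). It also shows the square stand, plate corners at (495,76), (710,100), (692,312), (470,290). The choice is confirmed.

```bash
cat >> h.py <<'E'
def rect(f,c,z,r=24):
    "fit square to pixels mask -> world centre, yaw, sizes"
    w=unproj(f,c,z)[:,:2].astype(np.float32)
    m=cv2.minAreaRect(w); return np.round(m[0],4),m[1],((np.radians(m[2])+np.pi/4)%(np.pi/2))-np.pi/4
def seg(f,u,v,lo,hi,r=24):
    a=cv2.resize(f['pixels'][v-r:v+r,u-r:u+r],None,fx=8,fy=8,interpolation=cv2.INTER_CUBIC)
    m=cv2.inRange(cv2.cvtColor(a,cv2.COLOR_RGB2HSV),lo,hi)
    m=cv2.morphologyEx(m,cv2.MORPH_OPEN,np.ones((9,9)))
    k=max(cv2.findContours(m,0,2)[0],key=cv2.contourArea).reshape(-1,2)
    return (k+.5)/8-.5+[u-r,v-r]
E
python3 - <<'E'
from h import *
f=grab('top')
o=lambda p,u,v:(np.float64(p)+.5)/8.125-.5+[u-24,v-24]
print(rect(f,o([(107,125),(238,98),(260,238),(125,263)],168,239),.11))
print(rect(f,o([(105,76),(320,100),(302,312),(80,290)],288,174),.008))
print('seg',rect(f,seg(f,168,239,(12,50,170),(28,150,255)),.11))
print('seg',rect(f,seg(f,288,174,(90,0,20),(170,120,180)),.008))
for n,c in[('shaft',[.605,-.1,.092])]:print(proj(f,c))
print(proj(grab('side'),[[.4,.28,.11],[.607,-.1,.092]]))
E
```

```text
(array([0.4089, 0.2831]), (0.05398779362440109, 0.05155684053897858), np.float64(0.16046384463470786))
(array([ 0.6181, -0.1057]), (0.09136396646499634, 0.08998135477304459), np.float64(-0.11697149455651479))
seg (array([0.4091, 0.2837]), (0.05654342100024223, 0.054747093468904495), np.float64(0.19073135285848775))
seg (array([ 0.6179, -0.1049]), (0.08854803442955017, 0.0885930135846138), np.float64(-0.1428682061544997))
[[288.35241442 172.87445479]]
[[300.84910923 271.05003569]
 [244.22056391 173.06578437]]
```

```bash
cat >> h.py <<'E'
from scipy.spatial.transform import Rotation as Ro
def st():
    s=manip.get_state();q=s['orientation'];R=Ro.from_quat([q[1],q[2],q[3],q[0]]).as_matrix()
    return s,np.array(s['tool_pos']),R
def to(target):
    s,p,R=st();return np.round(1000*R.T@(np.array(target)-p),1)
def yaw(): # of jaw axis in world
    R=st()[2];return np.arctan2(R[1,1],R[0,1])
E
python3 - <<'E'
from h import *
s,p,R=st();print(R.round(3),yaw(),s['joint_positions'].round(3))
f=grab('top')
for n,lo,hi,u,v in[('turq',(80,100,100),(100,255,255),152,270),('yel',(25,150,130),(35,255,255),132,244)]:
    try:print(n,rect(f,seg(f,u,v,lo,hi),.11))
    except Exception as e:print(e)
E
```

```text
[[ 0.     0.388 -0.922]
 [-0.    -0.922 -0.388]
 [-1.     0.    -0.   ]] -1.1719338867853568 [-1.282  0.377  0.081  1.274  0.     1.46 ]
turq (array([0.3059, 0.3255]), (0.055176228284835815, 0.05497603863477707), np.float64(-0.191600725151587))
yel (array([0.3936, 0.3987]), (0.055508803576231, 0.05540879815816879), np.float64(-0.4965206191617275))
```

```bash
cat >> h.py <<'E'
def plan(wps,y1,step=.036,dt=.12):
    s,p,R=st();rows=[];turns=[];y=yaw()
    for w in wps:
        w=np.array(w,float);n=max(1,int(np.ceil(np.linalg.norm(w-p)/step)));d=(w-p)/n
        for _ in range(n):
            t=np.clip(-(y1-y),-dt,dt)
            rows.append([int(round(x)) for x in 1000*R.T@d]);turns.append(round(float(t),3))
            R=R@Ro.from_rotvec([t,0,0]).as_matrix();y-=t
        p=w
    for i in range(0,len(rows),10):print(rows[i:i+10],turns[i:i+10])
E
python3 - <<'E'
from h import *
plan([(.38,-.25,.231),(.45,0,.231),(.409,.283,.2)],.175)
E
```

```text
[[0, -22, -28], [0, -18, -31], [0, -15, -33], [0, -11, -34], [0, -6, -35], [0, -2, -36], [0, 2, -36], [0, 6, -35], [0, 10, -34], [0, 6, -32]] [-0.12, -0.12, -0.12, -0.12, -0.12, -0.12, -0.12, -0.12, -0.12, -0.12]
[[0, 10, -31], [0, 13, -30], [0, 14, -29], [0, 14, -29], [0, 14, -29], [0, 14, -29], [0, 14, -29], [4, 1, -36], [4, 1, -36], [4, 1, -36]] [-0.12, -0.027, -0.0, -0.0, -0.0, -0.0, -0.0, -0.0, -0.0, -0.0]
[[4, 1, -36], [4, 1, -36], [4, 1, -36], [4, 1, -36], [4, 1, -36]] [-0.0, -0.0, -0.0, -0.0, -0.0]
```

>>> drive_tool --pt "0 -22 -28" --pt "0 -18 -31" --pt "0 -15 -33" --pt "0 -11 -34" --pt "0 -6 -35" --pt "0 -2 -36" --pt "0 2 -36" --pt "0 6 -35" --pt "0 10 -34" --pt "0 6 -32" --turn '[-0.12,-0.12,-0.12,-0.12,-0.12,-0.12,-0.12,-0.12,-0.12,-0.12]' --claw '[85,85,85,85,85,85,85,85,85,85]'

```text
clock: 2.18
tool_pos: [0.3906, -0.216, 0.2315]
orientation: [0.509, 0.492, 0.508, -0.491]
force: [0.6, -0.2, -0.0]
opening: 0.0849
```

>>> drive_tool --pt "0 10 -31" --pt "0 13 -30" --pt "0 14 -29" --pt "0 14 -29" --pt "0 14 -29" --pt "0 14 -29" --pt "0 14 -29" --pt "4 1 -36" --pt "4 1 -36" --pt "4 1 -36" --turn '[-0.12,-0.027,0,0,0,0,0,0,0,0]' --claw '[80,75,75,75,75,75,75,75,75,75]'

```text
clock: 3.02
tool_pos: [0.4344, 0.1089, 0.2193]
orientation: [0.542, 0.455, 0.541, -0.454]
force: [1.7, 0.1, -1.0]
opening: 0.075
```

>>> drive_tool --pt "4 1 -36" --pt "4 1 -36" --pt "4 1 -36" --pt "4 1 -30" --pt "0 0 -15" --pt "0 0 0" --pt "0 0 0" --turn '[0,0,0,0,0,0,0]' --claw '[75,75,75,75,75,75,75]'

```text
clock: 3.6
tool_pos: [0.4116, 0.259, 0.2032]
orientation: [0.542, 0.454, 0.542, -0.454]
force: [-1.1, 0.1, -0.9]
opening: 0.0753
```

Run:
```python
from h import *
s,p,R=st();print(s['clock'],p,R.round(3),yaw(),s['opening'],s['force'],s['joint_positions'].round(2))
print(to((.409,.2835,.2)),to((.409,.2835,.08)))
f=grab('side');a=f['pixels'][:,:,::-1]
u,v=proj(f,p).round().astype(int)[0];print(u,v)
cv2.imwrite('pics/c2.png',cv2.resize(a[v-40:v+80,u-70:u+70],(700,600),interpolation=cv2.INTER_CUBIC))
# predicted pedestal top corners if est right
for q in[(27,27),(27,-27),(-27,-27),(-27,27)]:
    c,sn=np.cos(.175),np.sin(.175);print(((proj(f,[.409+(q[0]*c-q[1]*sn)/1e3,.2835+(q[0]*sn+q[1]*c)/1e3,.11])[0]-[u-70,v-40])*5).round())
```

```text
3.6 [0.4116402  0.25899626 0.20321603] [[ 0.     0.984  0.176]
 [-0.001  0.176 -0.984]
 [-1.    -0.     0.001]] 0.1769321402896381 0.07529516295457583 [-1.11613509  0.11989234 -0.89078208] [ 0.43  0.21 -0.22  1.14 -0.    1.83]
[  3.2   1.7 -24.6] [123.2   1.7 -24.7]
300 246
[296. 375.]
[284. 290.]
[378. 285.]
[393. 369.]
```

View pics/c2.png

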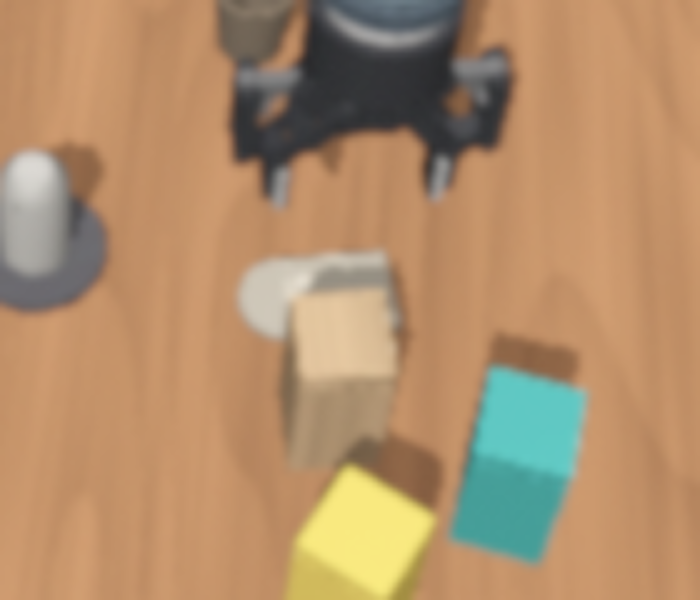

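The gripper (fingers at crop (280,190) and (437,185)) is above and behind the wooden pedestal. Its top corners agree with my prediction to within about 1 px, so I shift across and descend.

>>> drive_tool --pt "0 1 -13" --pt "0 1 -12" --pt "0 0 0" --pt "30 0 0" --pt "30 0 0" --pt "25 0 0" --pt "20 0 0" --pt "15 0 0" --pt "7 0 0" --pt "0 0 0" --turn '[0,0,0,0,0,0,0,0,0,0]' --claw '[75,75,75,75,75,75,75,75,75,75]'

```text
clock: 4.48
tool_pos: [0.4084, 0.2822, 0.0748]
orientation: [0.541, 0.453, 0.542, -0.456]
force: [-0.1, 0.3, 0.1]
opening: 0.075
```

>>> drive_tool --pt "0 0 0" --pt "0 0 0" --pt "0 0 0" --pt "0 0 0" --pt "0 0 0" --pt "0 0 0" --pt "0 0 0" --pt "0 0 0" --turn '[0,0,0,0,0,0,0,0]' --claw '[70,66,62,59,56,54,51,50]' --force 30

```text
clock: 5.15
tool_pos: [0.4092, 0.2837, 0.0769]
orientation: [0.542, 0.454, 0.542, -0.454]
force: [-3.4, -0.5, 7.4]
opening: 0.0536
```

>>> drive_tool --pt "0 0 0" --pt "-5 0 0" --pt "-15 0 0" --pt "-25 0 0" --pt "-30 0 0" --pt "-30 0 0" --pt "-20 0 0" --pt "-10 0 0" --pt "0 0 0" --pt "0 0 0" --turn '[0,0,0,0,0,0,0,0,0,0]' --claw '[48,48,48,48,48,48,48,48,48,48]' --force 45

```text
clock: 5.98
tool_pos: [0.4095, 0.2835, 0.2107]
orientation: [0.542, 0.454, 0.542, -0.454]
force: [-0.5, -0.4, -3.1]
opening: 0.0535
```

Run:
```python
from h import *
s,p,R=st();print(s['clock'],p,yaw(),s['opening'],s['force'])
plan([(.5,.1,.215),(.618,-.105,.215)],-.13,step=.03,dt=.06)
```

```text
5.9833 [0.40954786 0.28354278 0.21069314] 0.1750191908682247 0.0535139949216259 [-0.49694979 -0.35318923 -3.09411531]
[[-1, 8, 28], [-1, 10, 28], [-1, 11, 27], [-1, 13, 26], [-1, 15, 25], [-1, 16, 24], [-1, 16, 24], [0, 18, 23], [0, 18, 23], [0, 18, 23]] [0.06, 0.06, 0.06, 0.06, 0.06, 0.005, -0.0, -0.0, -0.0, -0.0]
[[0, 18, 23], [0, 18, 23], [0, 18, 23], [0, 18, 23], [0, 18, 23]] [-0.0, -0.0, -0.0, -0.0, -0.0]
```

>>> drive_tool --pt "-1 8 28" --pt "-1 10 28" --pt "-1 11 27" --pt "-1 13 26" --pt "-1 15 25" --pt "-1 16 24" --pt "0 16 24" --pt "0 18 23" --pt "0 18 23" --pt "0 18 23" --turn '[0.06,0.06,0.06,0.06,0.06,0.005,0,0,0,0]' --claw '[48,48,48,48,48,48,48,48,48,48]'

```text
clock: 6.82
tool_pos: [0.5434, 0.024, 0.2146]
orientation: [-0.465, -0.53, -0.467, 0.533]
force: [1.1, 0.3, -3.3]
opening: 0.0537
```

>>> drive_tool --pt "0 18 23" --pt "0 18 23" --pt "0 18 23" --pt "0 18 23" --pt "0 12 15" --pt "0 0 0" --pt "0 0 0" --pt "0 0 0" --turn '[0,0,0,0,0,0,0,0]' --claw '[48,48,48,48,48,48,48,48]'

```text
clock: 7.48
tool_pos: [0.6124, -0.091, 0.2152]
orientation: [-0.465, -0.531, -0.468, 0.532]
force: [0.5, 0.3, -2.8]
opening: 0.0535
```

Run:
```python
from h import *
s,p,R=st();print(s['clock'],p,yaw(),s['opening'],s['force'],s['joint_positions'].round(2))
print(to((.618,-.105,.215)))
f=grab('side');g=grab('top')
u,v=proj(f,[.618,-.105,.1]).round().astype(int)[0];print(u,v)
a=cv2.resize(f['pixels'][v-40:v+40,u-40:u+40,::-1],(400,400),interpolation=cv2.INTER_CUBIC)
u2,v2=proj(g,[.618,-.105,.1]).round().astype(int)[0];print(u2,v2)
b=cv2.resize(g['pixels'][v2-40:v2+40,u2-40:u2+40,::-1],(400,400),interpolation=cv2.INTER_CUBIC)
cv2.imwrite('pics/c3.png',np.hstack([a,b]))
```

```text
7.4833 [ 0.61242008 -0.09102394  0.21521688] -0.12991785087522717 0.05353347676299619 [ 0.52571512  0.26531044 -2.75530096] [-0.25  0.48  0.19  1.29  0.    1.45]
[ 0.2  7.3 13.1]
241 170
290 168
```

View pics/c3.png

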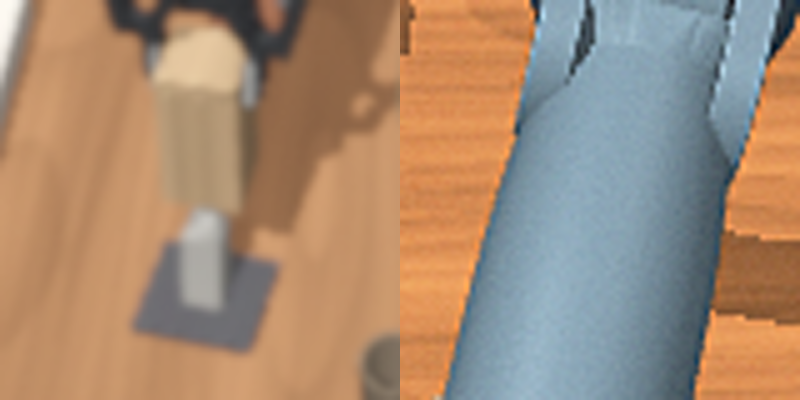

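The left half shows the pedestal held upright just above and behind the shaft: bottom front edge at crop (163,203) to (240,213), plate corners at (168,243), (282,262), (245,352), (133,328). The arm blocks the top view. I use the side view to measure both in one picture.

Run:
```python
from h import *
f=grab('side');s,p,R=st()
o=lambda q:(np.float64(q)+.5)/5-.5+[201,130]
print('plate',rect(f,o([(168,243),(282,262),(245,352),(133,328)]),.008))
print('seg',rect(f,seg(f,242,190,(90,0,20),(170,120,135),30),.008))
T=o([(213,208),(193,208)]);print('shaft top ctr',unproj(f,T.mean(0),.092))
y=yaw();J=lambda P:((proj(f,P)-[201,130]+.5)*5-.5).round(0)
rot=np.array([[np.cos(y),-np.sin(y)],[np.sin(y),np.cos(y)]])
for z in(p[2]-.0769,p[2]+.0331):
    print(J([np.r_[p[:2]+rot@q,z] for q in([.027,.027],[-.027,.027])]))
    print(J([np.r_[np.array([.618,-.105])+rot@q,.008] for q in([.045,.045],[-.045,.045],[-.045,-.045],[.045,-.045])]))
print(J([np.r_[np.array([.618,-.105])+rot@q,.092] for q in([.006,.006],[-.006,.006],[-.006,-.006],[.006,-.006])]))
```

```text
plate (array([ 0.615 , -0.1024]), (0.09185763448476791, 0.08687926083803177), np.float64(-0.1586270624308801))
seg (array([ 0.6165, -0.101 ]), (0.08140385150909424, 0.08010070770978928), np.float64(-0.1442340083195468))
shaft top ctr [[ 0.61861875 -0.1078075   0.092     ]]
[[158. 198.]
 [236. 212.]]
[[128. 325.]
 [250. 348.]
 [279. 259.]
 [162. 237.]]
[[153.  75.]
 [236.  89.]]
[[128. 325.]
 [250. 348.]
 [279. 259.]
 [162. 237.]]
[[193. 215.]
 [210. 218.]
 [214. 206.]
 [197. 204.]]
```

>>> drive_tool --pt "0 4 7" --pt "0 3 6" --pt "0 0 0" --pt "10 0 0" --pt "15 0 0" --pt "10 0 0" --pt "5 0 0" --pt "0 0 0" --pt "0 0 0" --turn '[0.012,0,0,0,0,0,0,0,0]' --claw '[48,48,48,48,48,48,48,48,48]'

```text
clock: 8.38
tool_pos: [0.6185, -0.1054, 0.1769]
orientation: [-0.463, -0.534, -0.464, 0.534]
force: [-0.5, -0.6, -2.4]
opening: 0.0534
```

Run:
```python
from h import *
s,p,R=st();print(s['clock'],p,yaw(),s['opening'],s['force'])
print(to((.618,-.105,.0845)))
f=grab('side')
a=cv2.resize(f['pixels'][130:210,201:281,::-1],(600,600),interpolation=cv2.INTER_CUBIC)
y=yaw();rot=np.array([[np.cos(y),-np.sin(y)],[np.sin(y),np.cos(y)]])
J=lambda P:((proj(f,P)-[201,130]+.5)*7.5-.5).round(0)
c=np.array([.618,-.105])
print('ped bottom',J([np.r_[p[:2]+rot@q,p[2]-.0769] for q in([.027,.027],[-.027,.027])]))
print('shaft foot',J([np.r_[c+rot@q,.008] for q in([.014,.014],[-.014,.014])]),'upper',J([np.r_[c+rot@q,.076] for q in([.014,.014],[-.014,.014])]))
cv2.imwrite('pics/c4.png',a)
```

```text
8.3833 [ 0.61849671 -0.10535608  0.17688375] -0.1419615126269729 0.05336821456375269 [-0.53278888 -0.60361872 -2.41296401]
[92.4 -0.4 -0.3]
ped bottom [[232. 334.]
 [345. 355.]]
shaft foot [[272. 453.]
 [328. 464.]] upper [[269. 356.]
 [327. 367.]]
```

View pics/c4.png

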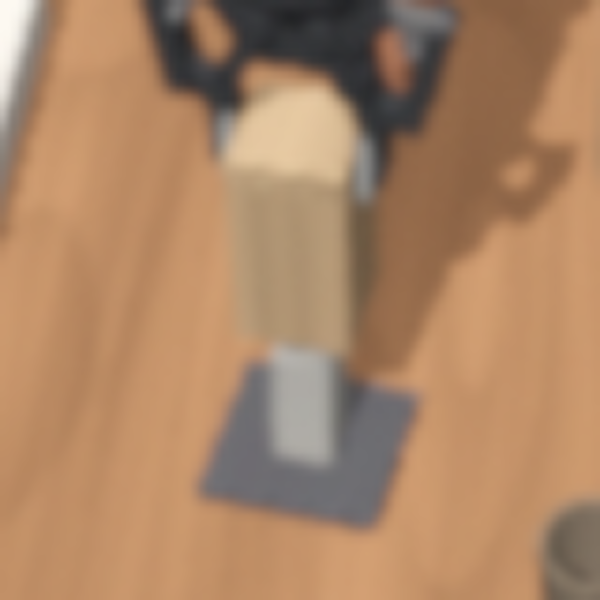

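The pedestal's bottom edge, crop (240,342) to (352,356), is centred over the shaft (sides at 272 and 337) to within about 1 mm. I lower it in steps and watch the force.

>>> drive_tool --pt "5 0 0" --pt "8 0 0" --pt "8 0 0" --pt "6 0 0" --pt "3 0 0" --pt "0 0 0" --pt "0 0 0" --turn '[0,0,0,0,0,0,0]' --claw '[48,48,48,48,48,48,48]'

```text
clock: 9.02
tool_pos: [0.6186, -0.1055, 0.1469]
orientation: [-0.463, -0.534, -0.463, 0.534]
force: [-0.1, -0.3, -2.2]
opening: 0.0535
```

>>> drive_tool --pt "6 0 0" --pt "10 0 0" --pt "10 0 0" --pt "10 0 0" --pt "8 0 0" --pt "6 0 0" --pt "4 0 0" --pt "2 0 0" --pt "0 0 0" --pt "0 0 0" --turn '[0,0,0,0,0,0,0,0,0,0]' --claw '[48,48,48,48,48,48,48,48,48,48]'

```text
clock: 9.85
tool_pos: [0.6192, -0.1056, 0.0916]
orientation: [0.463, 0.534, 0.463, -0.534]
force: [0.2, -0.3, -2.8]
opening: 0.053
```

>>> drive_tool --pt "2 0 0" --pt "2 0 0" --pt "1 0 0" --pt "1 0 0" --pt "0 0 0" --pt "0 0 0" --turn '[0,0,0,0,0,0]' --claw '[48,48,48,48,48,48]'

```text
clock: 10.35
tool_pos: [0.619, -0.1055, 0.0853]
orientation: [0.463, 0.534, 0.463, -0.534]
force: [-0.4, 0.4, -1.3]
opening: 0.0533
```

>>> drive_tool --pt "1 0 0" --pt "0 0 0" --pt "0 0 0" --turn '[0,0,0]' --claw '[48,48,48]'

```text
clock: 10.6
tool_pos: [0.6191, -0.1056, 0.0851]
orientation: [0.464, 0.534, 0.463, -0.534]
force: [-3.2, 0.4, 4.4]
opening: 0.0534
```

>>> drive_tool --pt "0.5 0 0" --pt "0.5 0 0" --pt "0 0 0" --pt "0 0 0" --turn '[0,0,0,0]' --claw '[48,48,48,48]'

```text
clock: 10.93
tool_pos: [0.6191, -0.1056, 0.085]
orientation: [0.464, 0.534, 0.463, -0.534]
force: [-5.7, 1.1, 10.8]
opening: 0.0531
```

Contact force is rising at TCP z 0.085, which matches the expected seated height (0.077 + 0.008). I release and retreat upwards.

>>> drive_tool --pt "-0.5 0 0" --pt "0 0 0" --pt "0 0 0" --pt "0 0 0" --pt "0 0 0" --pt "-10 0 0" --pt "-25 0 0" --pt "-35 0 0" --pt "-35 0 0" --pt "-20 0 0" --turn '[0,0,0,0,0,0,0,0,0,0]' --claw '[54,58,66,75,75,75,75,75,75,75]'

```text
clock: 11.77
tool_pos: [0.6203, -0.1059, 0.2138]
orientation: [0.465, 0.535, 0.462, -0.533]
force: [1.3, -0.4, 0.8]
opening: 0.0752
```

Run:
```python
from h import *
s,p,R=st();print(s['clock'],p,yaw(),s['opening'],s['force'])
f=grab('side');g=grab('top')
a=cv2.resize(f['pixels'][140:220,211:311,::-1],(500,400),interpolation=cv2.INTER_CUBIC)
u,v=proj(g,[.475,0,.065]).round().astype(int)[0];print(u,v)
b=cv2.resize(g['pixels'][v-15:v+25,u-15:u+15,::-1],(300,400),interpolation=cv2.INTER_CUBIC)
cv2.imwrite('pics/c5.png',np.hstack([a,b]))
for c in('side','top'):
  for r in manip.search_frame('cup',c):print(c,np.round(r['position'],3),r['confidence'])
y=-.142;rot=np.array([[np.cos(y),-np.sin(y)],[np.sin(y),np.cos(y)]])
J=lambda P:((proj(f,P)-[211,140]+.5)*5-.5).round(0)
print(J([np.r_[np.array([.6191,-.1056])+rot@q,.118] for q in([.027,.027],[-.027,.027],[-.027,-.027],[.027,-.027])]))
```

```text
11.7667 [ 0.620288   -0.10586331  0.2137578 ] -0.1419514860491734 0.0752010750541398 [ 1.26374915 -0.44157421  0.84977756]
258 215
side [0.469 0.004 0.042] 0.56
top [0.477 0.003 0.025] 0.41
[[103. 154.]
 [179. 168.]
 [199. 114.]
 [125. 101.]]
```

View pics/c5.png

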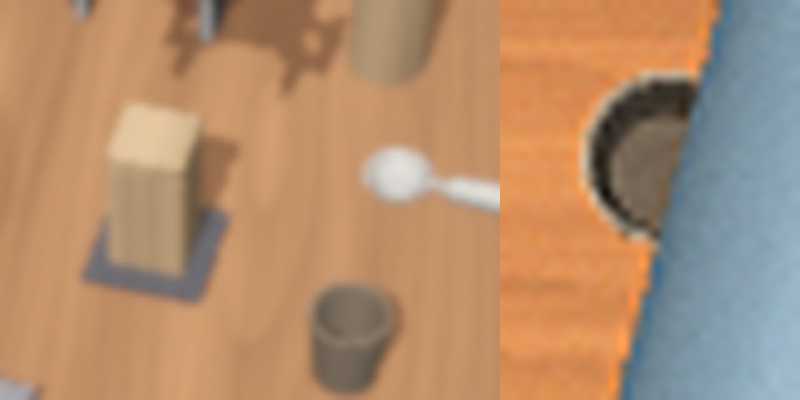

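The pedestal sits on its stand with top corners at crop (107,158), (185,170), (200,118), (127,103), 2 to 6 crop px from the prediction. The cup stands upright, its rim centred near crop (353,317). I measure the cup from the first top picture and the side view.

Run:
```python
from h import *
f=grab('side');g=grab('top')
g['pixels']=cv2.imread('pics/top0.png')[:,:,::-1]
c=seg(g,259,216,(0,0,0),(180,110,255),14)
w=unproj(g,c,.065)[:,:2]
print('contour bbox',c.min(0),c.max(0)); print(cv2.minEnclosingCircle(w.astype(np.float32)),cv2.fitEllipse(w.astype(np.float32)))
e=(np.float64([(353,317),(313,317),(394,317)])+.5)/5-.5+[211,140]
print('side rim',unproj(f,e,.065), 'bias-corrected',unproj(f,e[0]-[.6,.7],.065))
```

```text
contour bbox [250.5625 206.5625] [268.4375 224.1875]
((0.47407570481300354, -0.006654486991465092), 0.02912905067205429) ((0.47382354736328125, -0.006654747296124697), (0.056085992604494095, 0.057026512920856476), 157.09393310546875)
side rim [[ 0.46992916 -0.00144563  0.065     ]
 [ 0.49666081  0.00166721  0.065     ]
 [ 0.4425086  -0.0046387   0.065     ]] bias-corrected [[ 0.47212751 -0.00428666  0.065     ]]
```

Run:
```python
from h import *
plan([(.474,-.0065,.2)],-.142,step=.03)
```

```text
[[1, -26, -13], [1, -26, -13], [1, -26, -13], [1, -26, -13], [1, -26, -13], [1, -26, -13]] [0.0, -0.0, -0.0, -0.0, -0.0, -0.0]
```

>>> drive_tool --pt "1 -26 -13" --pt "1 -26 -13" --pt "1 -26 -13" --pt "1 -26 -13" --pt "1 -26 -13" --pt "1 -26 -13" --pt "0 0 0" --pt "0 0 0" --pt "0 0 0" --turn '[0,0,0,0,0,0,0,0,0]' --claw '[80,85,85,85,85,85,85,85,85]'

```text
clock: 12.82
tool_pos: [0.4755, -0.0063, 0.2021]
orientation: [-0.463, -0.534, -0.463, 0.534]
force: [-0.7, -0.3, 0.1]
opening: 0.0853
```

Run:
```python
from h import *
s,p,R=st();print(p,to((.474,-.0065,.1)),to((.474,-.0065,.03)),s['opening'])
```

```text
[ 0.47550592 -0.00634491  0.20210631] [102.1  -1.4   0.3] [172.1  -1.4   0.3] 0.08526991193287502
```

>>> drive_tool --pt "25 -1.5 0" --pt "35 0 0" --pt "35 0 0" --pt "30 0 0" --pt "20 0 0" --pt "15 0 0" --pt "8 0 0" --pt "4 0 0" --pt "0 0 0" --pt "0 0 0" --turn '[0,0,0,0,0,0,0,0,0,0]' --claw '[85,85,85,85,85,85,85,85,85,85]'

```text
clock: 13.65
tool_pos: [0.4751, -0.0064, 0.0313]
orientation: [0.464, 0.535, 0.463, -0.534]
force: [-0.3, -0.3, -1.0]
opening: 0.0851
```

>>> drive_tool --pt "0 0 0" --pt "0 0 0" --pt "0 0 0" --pt "0 0 0" --pt "0 0 0" --pt "0 0 0" --pt "0 0 0" --pt "0 0 0" --pt "0 0 0" --pt "0 0 0" --turn '[0,0,0,0,0,0,0,0,0,0]' --claw '[78,72,67,64,61,58,56,54,52,50]' --force 25

```text
clock: 14.48
tool_pos: [0.4736, -0.0059, 0.0311]
orientation: [-0.463, -0.534, -0.463, 0.534]
force: [-2.1, 0.8, 5.0]
opening: 0.0555
```

>>> drive_tool --pt "0 0 0" --pt "-4 0 0" --pt "-12 0 0" --pt "-20 0 0" --pt "-30 0 0" --pt "-30 0 0" --pt "-30 0 0" --pt "-20 0 0" --pt "-10 0 0" --pt "0 0 0" --turn '[0,0,0,0,0,0,0,0,0,0]' --claw '[50,50,50,50,50,50,50,50,50,50]'

```text
clock: 15.32
tool_pos: [0.4762, -0.0063, 0.1897]
orientation: [0.465, 0.536, 0.462, -0.533]
force: [0.5, -0.9, -1.0]
opening: 0.0553
```

Run:
```python
from h import *
s,p,R=st();print(p,s['opening'],s['force'])
plan([(.619,-.1055,.195)],-.142,step=.025)
```

```text
[ 0.47615203 -0.00630165  0.18965976] 0.055302994273057085 [ 0.46841357 -0.94434349 -1.00689847]
[[-1, 22, 11], [-1, 22, 11], [-1, 22, 11], [-1, 22, 11], [-1, 22, 11], [-1, 22, 11], [-1, 22, 11]] [0.0, -0.0, -0.0, -0.0, -0.0, -0.0, -0.0]
```

>>> drive_tool --pt "-1 12 6" --pt "-1 22 11" --pt "-1 22 11" --pt "-1 22 11" --pt "-1 22 11" --pt "-1 22 11" --pt "0 18 9" --pt "0 12 6" --pt "0 0 0" --pt "0 0 0" --turn '[0,0,0,0,0,0,0,0,0,0]' --claw '[50,50,50,50,50,50,50,50,50,50]'

```text
clock: 16.15
tool_pos: [0.6132, -0.1028, 0.191]
orientation: [-0.462, -0.534, -0.464, 0.535]
force: [0.1, 0.1, -0.7]
opening: 0.0556
```

Run:
```python
from h import *
s,p,R=st();print(p,s['opening'],s['force'],to((.619,-.1055,.151)),yaw())
f=grab('side')
cv2.imwrite('pics/c6.png',cv2.resize(f['pixels'][110:210,201:301,::-1],(600,600),interpolation=cv2.INTER_CUBIC))
J=lambda P:((proj(f,P)-[201,110]+.5)*6-.5).round(0)
y=-.142;rot=np.array([[np.cos(y),-np.sin(y)],[np.sin(y),np.cos(y)]])
print(J([np.r_[np.array([.619,-.1055])+rot@q,.118] for q in([.027,.027],[-.027,.027],[-.027,-.027],[.027,-.027])]))
a=np.radians(np.arange(0,360,90));print('foot r26',J(np.c_[p[0]+.026*np.cos(a),p[1]+.026*np.sin(a),0*a+p[2]-.0311]))
```

```text
[ 0.61323167 -0.10283926  0.19097523] 0.05564361859080201 [ 0.09443746  0.09719381 -0.69695254] [40.   6.2  1.8] -0.14259300037662934
[[184. 364.]
 [275. 382.]
 [299. 318.]
 [210. 301.]]
foot r26 [[205. 288.]
 [245. 324.]
 [297. 296.]
 [256. 261.]]
```

View pics/c6.png

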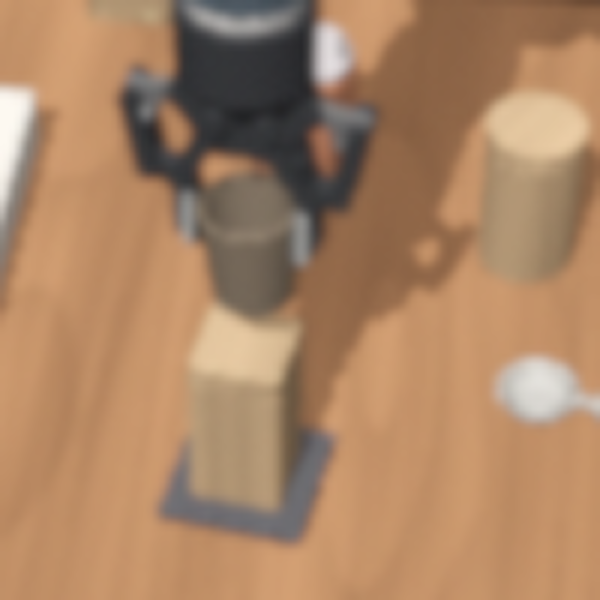

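The cup hangs upright in the fingers (rim centre about crop (250,207), foot about (254,315)), just above and behind the pedestal top, whose corners are (190,370), (282,386), (300,322), (217,306). I centre it, lower part way and check the rim.

>>> drive_tool --pt "0 3 1" --pt "0 3 1" --pt "0 0 0" --pt "8 0 0" --pt "10 0 0" --pt "7 0 0" --pt "4 0 0" --pt "2 0 0" --pt "0 0 0" --pt "0 0 0" --turn '[0,0,0,0,0,0,0,0,0,0]' --claw '[50,50,50,50,50,50,50,50,50,50]'

```text
clock: 17.03
tool_pos: [0.6194, -0.1056, 0.1617]
orientation: [-0.463, -0.534, -0.463, 0.534]
force: [0.8, 0.5, -1.7]
opening: 0.0557
```

Run:
```python
from h import *
s,p,R=st();print(p,s['opening'],s['force'],to((.619,-.1055,.149)))
f=grab('side')
J=lambda P:((proj(f,P)-[201,110]+.5)*6-.5).round(0)
a=np.radians(np.arange(0,360,90))
q=np.array([.61323,-.10284,.191]);print('pred rim last pic',J(np.c_[q[0]+.029*np.cos(a),q[1]+.029*np.sin(a),0*a+q[2]+.0339]),J(q+[0,0,.0339]))
cv2.imwrite('pics/c7.png',cv2.resize(f['pixels'][130:200,201:281,::-1],(800,700),interpolation=cv2.INTER_CUBIC)[:600])
J=lambda P:((proj(f,P)-[201,130]+.5)*10-.5).round(0)
print('rim',J(np.c_[p[0]+.029*np.cos(a),p[1]+.029*np.sin(a),0*a+p[2]+.0339]))
print('foot r23',J(np.c_[p[0]+.023*np.cos(a),p[1]+.023*np.sin(a),0*a+p[2]-.0311]))
y=-.142;rot=np.array([[np.cos(y),-np.sin(y)],[np.sin(y),np.cos(y)]])
print('ped',J([np.r_[np.array([.619,-.1055])+rot@q,.118] for q in([.027,.027],[-.027,.027],[-.027,-.027],[.027,-.027])]))
```

```text
[ 0.61935088 -0.10557689  0.16174789] 0.05570835587052433 [ 0.83782194  0.50554494 -1.66522391] [12.7 -0.4 -0. ]
pred rim last pic [[197. 201.]
 [243. 241.]
 [303. 209.]
 [256. 170.]] [[250. 205.]]
rim [[313. 194.]
 [389. 261.]
 [487. 209.]
 [411. 143.]]
foot r23 [[336. 336.]
 [394. 389.]
 [469. 347.]
 [411. 296.]]
ped [[307. 408.]
 [459. 437.]
 [499. 330.]
 [350. 302.]]
```

View pics/c7.png

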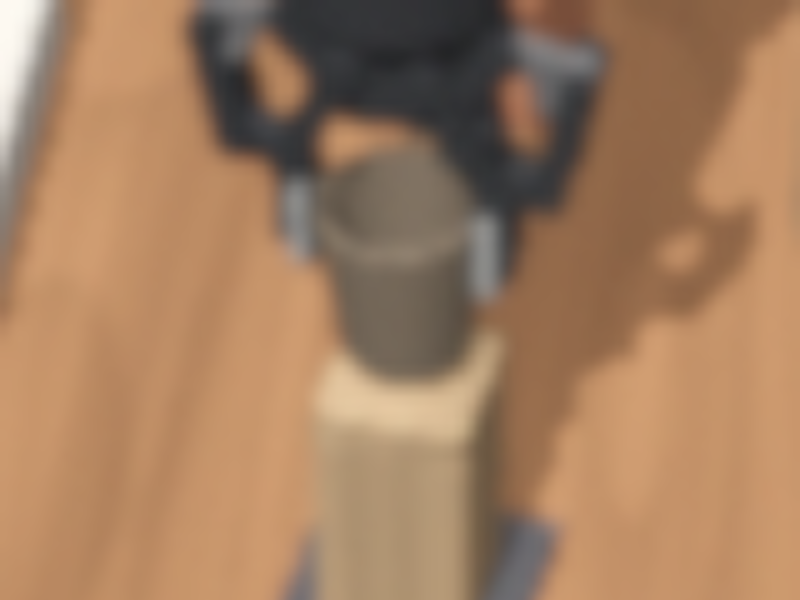

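The rim (about crop x 320–475, front at y 258) and the foot (front at y 383) match the prediction, and the cup is centred over the pedestal top. I lower it gently.

>>> drive_tool --pt "3 0 0" --pt "3 0 0" --pt "2 0 0" --pt "1 0 0" --pt "1 0 0" --pt "0 0 0" --pt "0 0 0" --turn '[0,0,0,0,0,0,0]' --claw '[50,50,50,50,50,50,50]'

```text
clock: 17.67
tool_pos: [0.6194, -0.1056, 0.1518]
orientation: [-0.463, -0.534, -0.463, 0.534]
force: [-1.0, 0.7, -1.7]
opening: 0.0557
```

>>> drive_tool --pt "1 0 0" --pt "1 0 0" --pt "0 0 0" --pt "0 0 0" --turn '[0,0,0,0]' --claw '[50,50,50,50]'

```text
clock: 18.0
tool_pos: [0.6193, -0.1056, 0.1497]
orientation: [-0.463, -0.534, -0.463, 0.534]
force: [-0.0, -0.8, -1.1]
opening: 0.0559
```

>>> drive_tool --pt "0.5 0 0" --pt "0.5 0 0" --pt "0 0 0" --pt "0 0 0" --turn '[0,0,0,0]' --claw '[50,50,50,50]'

```text
clock: 18.33
tool_pos: [0.6196, -0.1057, 0.1492]
orientation: [0.463, 0.534, 0.463, -0.534]
force: [0.3, 0.1, 1.2]
opening: 0.0552
```

Contact is starting (+1.2 N, against about −1.7 N while carrying). I nudge once more, then release slowly and retreat.

>>> drive_tool --pt "0.5 0 0" --pt "0 0 0" --pt "0 0 0" --turn '[0,0,0]' --claw '[50,50,50]'

```text
clock: 18.58
tool_pos: [0.6199, -0.1057, 0.1491]
orientation: [0.464, 0.535, 0.463, -0.534]
force: [-0.8, 0.1, 5.1]
opening: 0.0555
```

>>> drive_tool --pt "0 0 0" --pt "0 0 0" --pt "0 0 0" --pt "0 0 0" --pt "0 0 0" --pt "0 0 0" --pt "0 0 0" --pt "0 0 0" --pt "0 0 0" --pt "0 0 0" --turn '[0,0,0,0,0,0,0,0,0,0]' --claw '[56,57,59,62,66,72,80,85,85,85]'

```text
clock: 19.42
tool_pos: [0.6194, -0.1056, 0.1483]
orientation: [-0.463, -0.534, -0.463, 0.534]
force: [-0.4, 0.3, 0.1]
opening: 0.085
```

>>> drive_tool --pt "-5 0 0" --pt "-15 0 0" --pt "-25 0 0" --pt "-30 0 0" --pt "-30 0 0" --pt "-20 0 0" --pt "0 0 0" --pt "0 0 0" --pt "0 0 0" --turn '[0,0,0,0,0,0,0,0,0]' --claw '[85,85,85,85,85,85,85,85,85]'

```text
clock: 20.17
tool_pos: [0.6192, -0.1055, 0.2727]
orientation: [-0.463, -0.534, -0.463, 0.534]
force: [-0.5, 0.0, -0.7]
opening: 0.0852
```

Run:
```python
from h import *
s,p,R=st();print(s['clock'],p,s['force'])
f=grab('side');a=np.radians(np.arange(0,360,90))
cv2.imwrite('pics/c8.png',cv2.resize(f['pixels'][130:200,201:281,::-1],(640,560),interpolation=cv2.INTER_CUBIC))
J=lambda P:((proj(f,P)-[201,130]+.5)*8-.5).round(0)
print('rim',J(np.c_[.619+.029*np.cos(a),-.1055+.029*np.sin(a),0*a+.183]))
y=-.142;rot=np.array([[np.cos(y),-np.sin(y)],[np.sin(y),np.cos(y)]])
print('ped',J([np.r_[np.array([.619,-.1055])+rot@q,.118] for q in([.027,.027],[-.027,.027],[-.027,-.027],[.027,-.027])]))
```

```text
20.1667 [ 0.61923134 -0.1055447   0.27274121] [-0.47508928  0.01589219 -0.7235178 ]
rim [[252. 178.]
 [312. 232.]
 [390. 189.]
 [330. 137.]]
ped [[245. 326.]
 [367. 349.]
 [399. 264.]
 [280. 241.]]
```

View pics/c8.png

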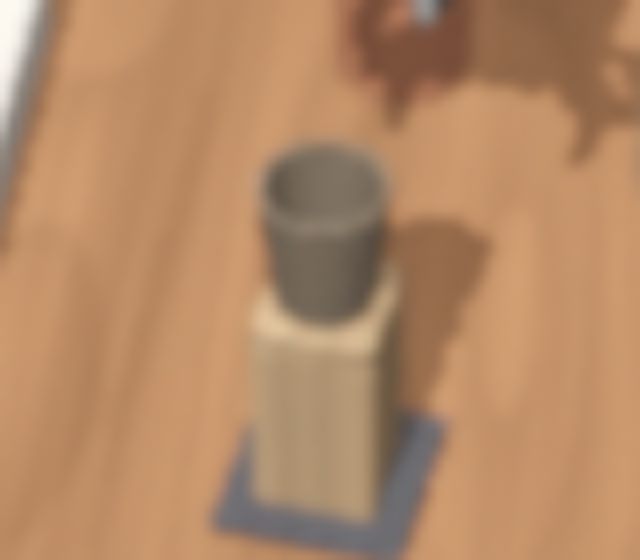

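The cup stands upright and centred on the pedestal (rim centre x ≈ 325 px, predicted 321 plus the usual +4 offset). The pedestal is home on the plate and the gripper is clear.

```bash
python3 -c "
from h import *
print(manip.sign_off())"
```

```text
the job is handed in; nothing more can be done
None
```

I fitted the plain wooden square pedestal over the square shaft, stood the cup on its top, and handed the job in at about 20 s. `sign_off` reports no verdict, so success rests on my own checks:

- **Pedestal:** it was lowered in small steps and met the base plate at the expected height (TCP z 0.085 m, contact force about 11 N). In the side view its top corners were within about 1 px of the prediction.
- **Cup:** it was set down with about 5 N of contact. The last side picture shows it upright and centred to within a few mm, with the gripper clear and the force reading near zero.
- **Disagreements:** the trained networks put the pedestal and stand 7–13 mm from my own pixel measurements, which the side view supported, so I used mine. The side camera also showed a steady offset of about 0.7 px on everything, which I allowed for.
- **Not checked:** I did not measure the bystanders again at the end. I saw no contact with them in the force readings or in the parts of the scene I viewed.

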